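# Sort the ribbon cassettes and hold the label printer's tensioner back for threading

## Task

Get the open label printer ready for me to thread its ribbon: set the green-tagged (full) cassette down into the green-edged bay of the printer until it sits fully home, and set the red-tagged (spent) one down flat in the empty white tray with the red floor, behind the cassettes; do not drop either. Then push the sprung tensioner arm back by its blue tab until its ratchet catch clicks in, press it about a centimetre further so that you and not the catch carry the spring, and finish while still pressing it back there, so that I can work the catch and thread the ribbon. Leave the eraser, glue stick and sharpener where they are.

Things in the scene. Friction and masses are not known exactly. Their poses are not given: they have to be found in the camera images.
- printer: Label printer, cover off, fixed: grey housing 190 x 230 mm (x, y), flat dark deck 40 mm above the desk. Origin: centre of its underside; x points to its back (keys and display are on its front), y to its left, z up. On the deck: cassette bay at the left, tensioner arm in the middle and right, its pawl behind the arm's hub, print head (36 mm above the deck) at the front right corner.
- bay_floor (a point): Centre of the cassette bay's floor, at (0, 70, 28) mm in the printer's frame, axes as the printer's. The bay is a well with upright walls, 71 (x) by 47 mm (y), 12 mm deep below the deck, edged by a green line. A cassette fits with 2.5 mm to spare each side, long side along the printer's x, either end first, and stands 22 mm proud of the deck.
- cassette_green: Full ribbon cassette: dark box 66 x 42 x 34 mm (x, y, z), 50 to 100 g, a white reel at each end and a green tag 26 mm wide across its top and down its sides. Origin: centre of its underside, x along the long side, z up. It lies on the desk, tag up. Take it across its 42 mm width; fingertips 16 mm above its underside stay clear of the deck when it is home.
- cassette_red: Spent ribbon cassette, the same in all but its tag, which is red. Which of the two lies where changes.
- tray: Empty white tray with a red floor, fixed (not the far one with candle glasses in it), 200 x 275 mm (x, y) outside; walls 9 to 10 mm thick and 42 mm high, floor 6 mm above the desk (182 x 256 mm inside). Origin: centre of its underside; x points away from the desk's front edge.
- tensioner: Tensioner arm of the printer: aluminium bar that swings level, 10 to 16 mm above the deck, on a black sprung hub, with an idler block and roller on it and an upright blue tab near its free end. Origin: on the hub's axis at deck height; y points along the bar to its free end (101 mm), z up; pushed back, the arm swings towards its own +x.
- tab (a point): Middle of the pushing (front) face of the blue tab, at (-9.5, 92, 30) mm in the arm's frame; axes as the arm's, turning with it: push along +x. The tab is 22 mm wide (y), 5 mm thick (x), from 6 to 46 mm above the deck; this point is 70 mm above the desk. The deck in front of it is clear for 40 mm; the roller (radius 8.5 mm) stands 36 mm inward along the bar.
- pivot (a point): Axis of the tensioner's hub, at (12, -83, 40) mm in the printer's frame (deck height); axes as the printer's.
- tensioner_angle (a joint): Swing of the arm in rad: 0 at rest (free end to the front), growing as it is pushed back, clockwise from above; 0.80 at the end stop. In the printer's frame the arm points from the pivot along (-sin(0.55-q), cos(0.55-q)). Its spring resists with about 3.5 N at the tab at rest, 9 N at the stop. The catch clicks in near 0.52 and then bars the way back below that; further back it is unloaded.
- pawl: Pawl slider of the ratchet: brass bar with a red release knob, in a guide behind the hub. Origin: on the hub's axis at deck height; x points to the printer's back; the bar lies 37 to 71 mm out along x, the knob's top is 24 mm above the deck. Nothing to do on it.
- pawl_slide (a joint): Travel of the pawl in m: 0 when sprung fully in towards the hub; the tooth on the arm lifts it to about 0.0035 between 0.3 and 0.5 rad of swing, then it snaps back to 0.
- eraser: White and blue eraser, 20 x 44 x 12 mm, near the printer's front left; leave it.
- glue_stick: Yellow and red glue stick standing behind the printer, 27 mm across, 94 mm tall; leave it.
- sharpener: Silver-grey pencil sharpener, 23 x 28 x 14 mm, at the left edge of the desk; leave it.

How it is judged:
On the way, in this order (a step that is already met when the one before it is completed fails the run):
1. the green-tagged cassette is home in the bay and the red-tagged one lies flat in the tray, both let go (horizontal distance between cassette_green and bay_floor below 0.006 m and z of cassette_green in the frame of bay_floor below 0.004 m and angle between the z axis of cassette_green and the z axis of printer, either way round below 0.08 rad and x of cassette_red in the frame of tray between -0.091 and 0.091 m and y of cassette_red in the frame of tray between -0.128 and 0.128 m and height (world z) of cassette_red below 0.012 m and angle between cassette_red's own z axis and vertical below 0.1 rad and contact force between the fingers and cassette_green below 0.1 N and contact force between the fingers and cassette_red below 0.1 N and linear speed of each of cassette_green, cassette_red below 0.03 m/s), for 0.2 s.
2. the tensioner is pushed back and its tooth lifts the pawl (value of joint pawl_slide above 0.0012 m and contact force between the fingers and tensioner above 1 N).
3. the pawl has clicked in behind the tooth and the robot holds the arm back off it (value of joint tensioner_angle above 0.57 rad and value of joint pawl_slide below 0.0012 m and contact force between the fingers and tensioner above 2 N and contact force between pawl and tensioner below 0.5 N and contact force between cassette_green and tensioner below 0.1 N and velocity of joint tensioner_angle between -0.15 and 0.15 rad/s), for 0.2 s.
At the end, for the whole second after the job is handed in: Green cassette in the bay (within 6 mm of its centre, 4 mm of its floor, level to 0.08 rad); red one flat on the tray floor; both let go. Fingers press the tensioner with over 2 N and keep it still above 0.57 rad, the pawl dropped in (under 1.2 mm) and carrying nothing (all of step 1 and all of step 3); the arm keeps its last pose, push and grip.
It fails at once if the green cassette falls (moves faster than 0.6 m/s without being held) (contact force between the fingers and cassette_green below 0.1 N and linear speed of cassette_green above 0.6 m/s).
It fails at once if the red cassette falls (moves faster than 0.6 m/s without being held) (contact force between the fingers and cassette_red below 0.1 N and linear speed of cassette_red above 0.6 m/s).
It fails at once if the eraser is pushed more than 25 mm from its place (distance of eraser from where it was at the start of the episode above 0.025 m).
It fails at once if the glue stick is pushed more than 25 mm from its place (distance of glue_stick from where it was at the start of the episode above 0.025 m).
It fails at once if the sharpener is pushed more than 25 mm from its place (distance of sharpener from where it was at the start of the episode above 0.025 m).
It also fails if it takes over 64 s, if anything falls off the work surface, if the arm or the gripper's body presses on something with over 40 N, if the wrist force passes 120 N, or if a joint passes its speed limit or range.

## Robot

A 6-joint arm with a two-finger parallel gripper is mounted at the origin on a cart in front of the work surface, level with it; the furniture and walls round the work are solid. World frame = base frame: x ahead of the robot, y to its left, z up, the work surface at z = 0. Lengths are in m, angles in rad, forces in N, time in s.
With the tool pointing down it reaches from about 0.375 to 0.925 m from the base axis. Payload 5.7 kg.
Tool frame: the origin (TCP) lies on the centre line of the jaws, within the pads' length; the fingertips stand 25 mm ahead of it and the grasp point (between the pads) lies 6 mm ahead of it; z points along the fingers, y is the line along which they close (so a half turn about z gives the same grasp; the last joint's range is limited). The gripper opens to 85 mm and grips with 20 to 120 N. Pads are 22 mm wide; open, the fingers measure 114 mm over their backs; the gripper's body (76 mm by 85 mm) begins 54 mm behind the grasp point. The pads swing forward as they close: fully open they stand 13 mm farther back than shut.
Start: joints at [0.687, 0.359, 1.51, -0, 1.272, -0.115], TCP at [0.417, 0.431, 0.222] pointing down, gripper open.
Joint ranges: [-2.97, 2.97], [-1.01, 2.36], [0.21, 2.38], [-0.96, 4.11], [0.2, 2.71], [-2.98, 2.98]. Speed limits (rad/s): [2.39, 2.39, 3.14, 3.14, 3.14, 3.14].

## Interface

Orientations are given as a 3x3 rotation matrix whose columns are the frame's x, y, z axes.
In Python, from bench import get_state, camera, calibration, close_job gives the robot as it stands.
- The arm moves only by the tool apply_moves, never from a script. Its argument "series" is a list that holds one entry, the list of rows, each a list of 7 numbers: the shift along the tool's x, y, z in units of 120 mm (1.0 is 120 mm), then the turn, a rotation vector about the tool's x, y, z in units of 45 degrees (1.0 is 45 degrees), then the closure, from 0 (fully open) to 1 (shut). In form: [[[tx, ty, tz, rx, ry, rz, claw], ...]]. A call has 1 to 8 rows; each row is the pose to reach, as a shift and turn from the pose commanded when the call began, along the tool's axes at that moment; what a row does not reach only later rows make up. A row lasts 1/8 s, in which the tool goes at most 62.5 mm and 10.7 degrees, less where a joint would pass 70% of its speed; a pose out of reach is approached as far as the arm can. A call with a number of a shift or a turn outside -1 to 1 is refused whole. A call with a gripper value outside its range is refused whole. The fingers move at their own pace and stop on an object; "newtons" is the grip in N (left out, the last holds). Time passes only in rows, so rows that repeat a pose let the fingers close. It gives the time, the measured TCP pose, the force, the opening and the grip force at its end, in the units of the state.
- get_state(): the state, without advancing time (a new reading comes with each control period).
- camera(name): name is "side" or "top"; returns the picture (420x560x3 uint8, blue, green, red); there is no depth.
- calibration(name): a dict with "fx", "fy", "cx", "cy" (pixels), "k1" (the pictures are not rectified: a ray, as slopes to the right and down, at radius r is drawn at 1 + k1 r^2 times it, then the intrinsics apply), "extrinsics" (4x4, takes a point from world to camera coordinates). Camera axes: x right, y down, z forward; pixel columns grow to the right and rows downward; lengths in m; the calibration is good to about 2 mm. A picture is of the moment at which its call begins. calibration takes no time and is no camera call.
- close_job(): hands the job in; it is judged then, once.
The state is a dict: "time": time; "joint_positions": joint angles; "joint_velocities": joint speeds; "joint_torque": joint torques, N m; "tcp_pos": TCP position; "tool_rot": TCP orientation; "force": force on the tool from outside, world axes, zero at the start; "torque": the same for the moment, N m; "grip_width": finger opening in m; "finger_force": force on a finger pad.
Only numpy, scipy, OpenCV 4.12 (cv2) and the standard library are available. Lean on these libraries where they do the work, as an engineer would, in place of code of your own. Each camera call takes 0.05 s, during which the arm holds its last target. There are 200 camera calls.

## Working session

There is one attempt and no reset: what is moved stays moved. The work goes in short steps, Python scripts to look and compute and a tool call to move; the robot and the scene stay as the last step left them, time stands still between calls to the robot, and variables do not carry over. Pictures are saved under pics/ and viewed, at most 10 in all, crops included, and the job is handed in when it is done.

Besides the shell and the picture viewer there is one more tool, called after ">>>" as a command line: name --argument value ..., lists and objects as JSON in quotes. apply_moves: Moves the arm, as the interface text tells. Its arguments: {"type":"object","properties":{"series":{"type":"array"},"newtons":{"type":"number"}},"required":["series"]}

```bash
ls; mkdir -p pics
python3 - <<'E'
from bench import *
import cv2
for n in("top","side"):
    cv2.imwrite(f"pics/{n}0.png",camera(n)); c=calibration(n); print(n,c)
print(get_state())
E
```

```text
pics
top {'fx': 419.0597368886439, 'fy': 419.0597368886439, 'cx': 275.20460135220384, 'cy': 207.29131951559387, 'k1': 0.006747634488341983, 'extrinsics': array([[ 0.02658248, -0.99961703, -0.00769199,  0.04716919],
       [-0.9815849 , -0.02464531, -0.18942991,  0.55962444],
       [ 0.18916779,  0.01258585, -0.98186412,  0.97290576],
       [ 0.        ,  0.        ,  0.        ,  1.        ]])}
side {'fx': 441.347003745238, 'fy': 441.347003745238, 'cx': 270.995194765465, 'cy': 208.77703691529527, 'k1': -0.0362718709265121, 'extrinsics': array([[ 0.88123708, -0.47217286,  0.0217715 , -0.45627262],
       [-0.22322614, -0.45633313, -0.86135368,  0.21733114],
       [ 0.41664289,  0.75419684, -0.507539  ,  0.8210086 ],
       [ 0.        ,  0.        ,  0.        ,  1.        ]])}
{'time': 0.1, 'joint_positions': array([ 6.86886964e-01,  3.59422758e-01,  1.51132185e+00,  1.96780747e-05,
        1.27249908e+00, -1.15082880e-01]), 'joint_velocities': array([-0.00076997, -0.00269124, -0.00325399,  0.00025402,  0.0014902 ,
        0.00053666]), 'joint_torque': array([-8.92150565e-04, -5.28652024e+01, -2.79348350e+01, -3.22469141e-04,
        5.13679348e-03,  1.61901613e-05]), 'tcp_pos': array([0.41668355, 0.43084555, 0.22154463]), 'tool_rot': array([[-7.18722936e-01,  6.95295391e-01, -1.28854593e-03],
       [ 6.95296554e-01,  7.18722224e-01, -1.03243154e-03],
       [ 2.08261706e-04, -1.63795378e-03, -9.99998637e-01]]), 'force': array([ 0.45055343, -0.45579274, -0.3182409 ]), 'torque': array([ 0.02413047, -0.00134306, -0.01247201]), 'finger_force': 0.0, 'grip_width': 0.08552071864231144}
```

View pics/top0.png

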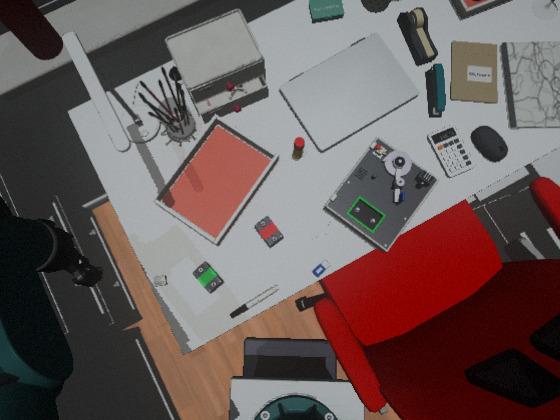

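View pics/side0.png

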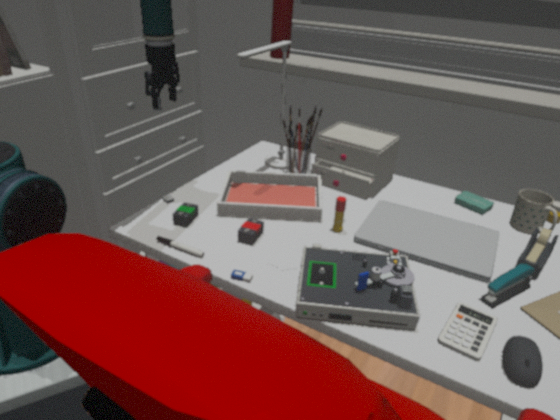

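The top view shows the green cassette at (207,276), the red one at (268,231), the tray at (217,180), the green bay at (367,214), the blue tab at (398,195) and the glue stick at (298,148). I'll measure these next.

```bash
cat > h.py <<'E'
import numpy as np, cv2
from bench import *
def cal(n):
    c=calibration(n); K=np.array([[c['fx'],0,c['cx']],[0,c['fy'],c['cy']],[0,0,1]]); return K,np.array([c['k1'],0,0,0,0]),np.array(c['extrinsics'])
def rays(n,px):
    K,d,E=cal(n); u=cv2.undistortPoints(np.float64(px).reshape(-1,1,2),K,d).reshape(-1,2)
    D=np.c_[u,np.ones(len(u))]@E[:3,:3]; C=-E[:3,:3].T@E[:3,3]; return C,D
def plane(n,px,z):
    C,D=rays(n,px); return C+D*((z-C[2])/D[:,2])[:,None]
def proj(n,P):
    K,d,E=cal(n); return cv2.projectPoints(np.float64(P).reshape(-1,1,3),cv2.Rodrigues(E[:3,:3])[0],E[:3,3],K,d)[0].reshape(-1,2)
def two(p,q):
    a,u=rays("top",p); b,v=rays("side",q); u=u[0]/np.linalg.norm(u);v=v[0]/np.linalg.norm(v)
    s=np.linalg.lstsq(np.c_[u,-v],b-a,rcond=None)[0]; A=a+s[0]*u;B=b+s[1]*v; return (A+B)/2,np.linalg.norm(A-B)
def mask(im,col,box=None):
    h=cv2.cvtColor(im,cv2.COLOR_BGR2HSV); H,S,V=cv2.split(h)
    r={'g':(H>45)&(H<80)&(S>120)&(V>60),'r':((H<8)|(H>172))&(S>120)&(V>80),'b':(H>100)&(H<130)&(S>110)&(V>60)}[col]
    m=r.astype(np.uint8)
    if box: z=np.zeros_like(m); x0,y0,x1,y1=box; z[y0:y1,x0:x1]=1; m*=z
    return m
def rect(n,m,z):
    c=max(cv2.findContours(m,0,1)[0],key=cv2.contourArea).reshape(-1,2)
    P=plane(n,c,z)[:,:2]; return cv2.minAreaRect(np.float32(P*1000)),c.mean(0)
E
python3 - <<'E'
from h import *
im=camera("top"); s=camera("side")
def show(t,n,i,col,box,z):
    m=mask(i,col,box); print(t,n,rect(n,m,z))
show('green','top',im,'g',(180,250,235,300),.034)
show('red','top',im,'r',(245,205,295,255),.034)
show('tray','top',im,'r',(150,100,282,245),.006)
show('bay','top',im,'g',(335,190,395,240),.04)
show('tab','top',im,'b',(385,180,412,210),.086)
show('green','side',s,'g',(165,195,205,230),.034)
show('red','side',s,'r',(230,215,270,245),.034)
show('bay','side',s,'g',(295,250,350,300),.04)
show('tab','side',s,'b',(350,260,378,300),.07)
ys,xs=np.nonzero(mask(im,'b',(385,180,412,210)));print(xs.min(),xs.max(),ys.min(),ys.max())
a=cv2.resize(im[185:300,150:310],None,fx=5,fy=5,interpolation=2);cv2.imwrite('pics/c1.png',a)
a=cv2.resize(im[130:255,310:450],None,fx=5,fy=4.8,interpolation=2)
a=cv2.resize(im[130:250,310:450],None,fx=5,fy=5,interpolation=2);cv2.imwrite('pics/c2.png',a)
E
```

```text
green top (((387.1983642578125, 222.85714721679688), (25.747751235961914, 41.658084869384766), 42.97050857543945), array([206.87804878, 276.3902439 ]))
red top (((503.0377502441406, 77.91436767578125), (25.390466690063477, 41.216087341308594), 38.70286178588867), array([268.02380952, 230.54761905]))
tray top (((636.2506103515625, 217.32595825195312), (169.4221649169922, 245.72523498535156), 57.5240592956543), array([211.6013986 , 182.73076923]))
bay top (((549.5120239257812, -161.8744659423828), (80.63994598388672, 57.61076354980469), 53.93782424926758), array([365.66666667, 214.2183908 ]))
tab top (((586.9473876953125, -241.671142578125), (4.736990928649902, 19.753498077392578), 88.25833129882812), array([402.84210526, 195.78947368]))
green side (((388.3663330078125, 221.9722137451172), (25.28272819519043, 38.38348388671875), 43.48225021362305), array([185.97058824, 208.82352941]))
red side (((505.54180908203125, 76.25175476074219), (30.551101684570312, 40.701847076416016), 36.37126922607422), array([251.69230769, 225.56410256]))
bay side (((549.0382080078125, -160.45997619628906), (80.95752716064453, 56.47510528564453), 53.762184143066406), array([321.67676768, 274.33333333]))
tab side (((587.0064086914062, -242.8795166015625), (58.407989501953125, 17.391925811767578), 49.195350646972656), array([362.54347826, 280.08695652]))
402 404 192 200
```

View pics/c1.png

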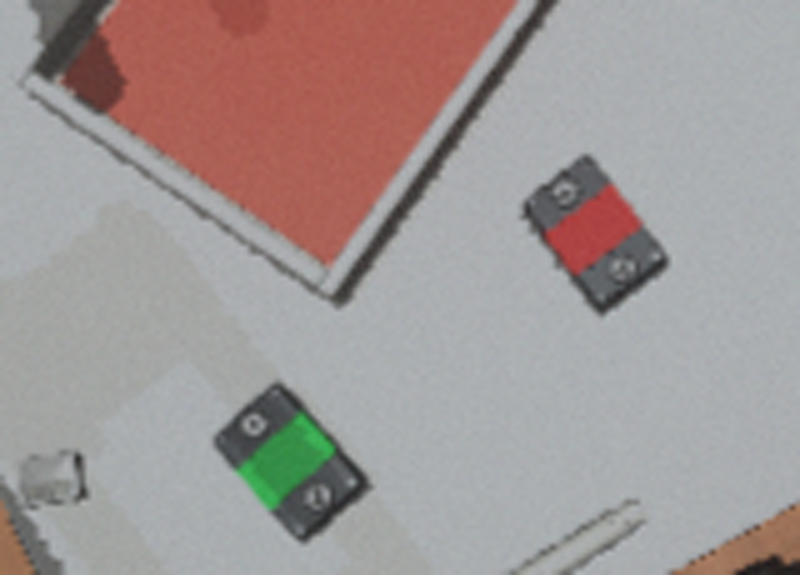

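View pics/c2.png

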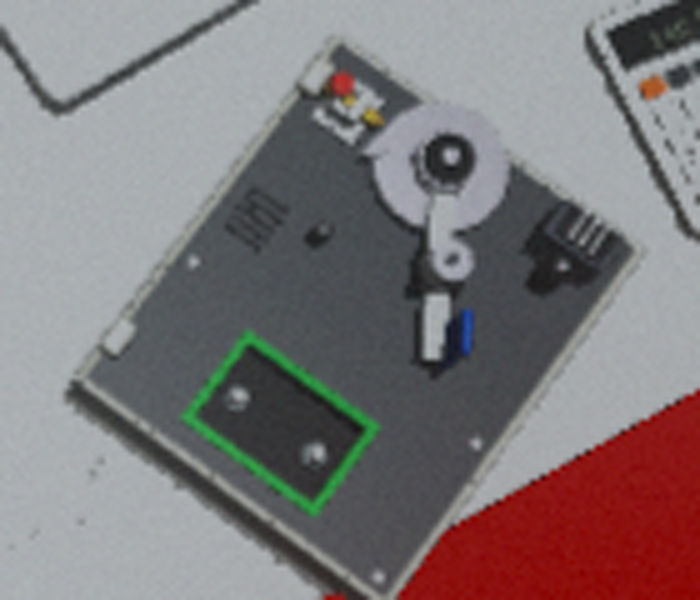

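Both views agree on the two cassettes (34 mm plane), the bay (40 mm plane, yaw 53.9°) and the tab to within 2–3 mm. The tab's modelled position also matches its measured one. Next I'll check the chair height, since it may obstruct the arm, and compute the waypoints.

Run:
```python
from h import *
np.set_printoptions(precision=3,suppress=True)
for p in [(325,268),(410,235),(490,205),(318,300)]:
  for z in (-.2,0,.1,.2,.3,.4):
    P=plane("top",[p],z); print(p,z,P[0],proj("side",P)[0])
for n in("top","side"): print(n,rays(n,[(280,210)])[0])
print('base px',proj("top",[[0,0,0],[0,0,.4]]))
m=mask(camera("side"),'r'); 
for x in range(0,480,40): 
    v=np.nonzero(m[230:,x])[0]; print(x,v[:1]+230, end=' ')
```

```text
(325, 268) -0.2 [ 0.427 -0.088 -0.2  ] [252.741 351.124]
(325, 268) 0 [ 0.417 -0.067  0.   ] [244.119 280.997]
(325, 268) 0.1 [ 0.412 -0.056  0.1  ] [239.172 240.513]
(325, 268) 0.2 [ 0.407 -0.045  0.2  ] [233.728 195.744]
(325, 268) 0.3 [ 0.402 -0.034  0.3  ] [227.721 146.09 ]
(325, 268) 0.4 [ 0.397 -0.023  0.4  ] [221.081  90.874]
(410, 235) -0.2 [ 0.532 -0.344 -0.2  ] [355.363 420.097]
(410, 235) 0 [ 0.506 -0.282  0.   ] [336.631 333.903]
(410, 235) 0.1 [ 0.492 -0.251  0.1  ] [325.916 284.837]
(410, 235) 0.2 [ 0.479 -0.22   0.2  ] [314.169 231.235]
(410, 235) 0.3 [ 0.466 -0.188  0.3  ] [301.28  172.649]
(410, 235) 0.4 [ 0.452 -0.157  0.4  ] [287.135 108.621]
(490, 205) -0.2 [ 0.631 -0.59  -0.2  ] [487.906 509.432]
(490, 205) 0 [ 0.588 -0.489  0.   ] [453.994 401.763]
(490, 205) 0.1 [ 0.567 -0.438  0.1  ] [434.631 341.229]
(490, 205) 0.2 [ 0.546 -0.388  0.2  ] [413.523 275.923]
(490, 205) 0.3 [ 0.525 -0.337  0.3  ] [390.572 205.674]
(490, 205) 0.4 [ 0.504 -0.286  0.4  ] [365.7   130.388]
(318, 300) -0.2 [ 0.333 -0.068 -0.2  ] [212.292 359.414]
(318, 300) 0 [ 0.338 -0.05   0.   ] [206.642 287.193]
(318, 300) 0.1 [ 0.34 -0.04  0.1 ] [203.451 245.602]
(318, 300) 0.2 [ 0.343 -0.031  0.2  ] [199.983 199.699]
(318, 300) 0.3 [ 0.345 -0.022  0.3  ] [196.211 148.908]
(318, 300) 0.4 [ 0.348 -0.013  0.4  ] [192.107  92.577]
top [0.364 0.049 1.062]
side [ 0.109 -0.735  0.614]
base px [[295.567 448.88 ]
 [307.204 558.44 ]]
0 [252] 40 [236] 80 [233] 120 [247] 160 [262] 200 [266] 240 [299] 280 [321] 320 [342] 360 [371] 400 [394] 440 [416]
```

The chair edge facing the printer is at or below desk level (z ≈ -0.03 where the views match), so it won't block the arm. I'll write a planner that works out the move numbers.

```bash
cat >> h.py <<'E'
from scipy.spatial.transform import Rotation as Ro
def Rdown(yawdeg):
    a=np.radians(yawdeg); y=np.array([np.cos(a),np.sin(a),0]); z=np.array([0,0,-1.]); return np.c_[np.cross(y,z),y,z]
def plan(wps,p=None,R=None):
    "wps: (x,y,z,yaw of tool y, deg); prints one call's pose per line, chained"
    s=get_state()
    p=np.array(s['tcp_pos'] if p is None else p); R=np.array(s['tool_rot'] if R is None else R)
    for *t,yaw in wps:
        t=np.array(t); Rt=Rdown(yaw); rv=Ro.from_matrix(R.T@Rt).as_rotvec()
        n=int(np.ceil(max(np.abs(R.T@(t-p)).max()/.116, np.linalg.norm(rv)/np.radians(43),1e-6)))
        st=(t-p)/n; R0=R
        for k in range(1,n+1):
            Rk=R0@Ro.from_rotvec(rv*k/n).as_matrix()
            row=np.r_[R.T@st/.12,Ro.from_matrix(R.T@Rk).as_rotvec()/np.radians(45)].round(3)
            print(row.tolist(),'rows>=',int(np.ceil(max(np.linalg.norm(st)/.0625,np.degrees(np.linalg.norm(rv))/n/10.7)))); p=p+st; R=Rk
        print('->',t.round(4),yaw)
def st():
    s=get_state(); R=s['tool_rot']; print(round(s['time'],2),'p',s['tcp_pos'].round(4),'yaw',np.degrees(np.arctan2(R[1,1],R[0,1])).round(2),'z',R[:,2].round(3),'F',s['force'].round(1),'w',round(s['grip_width'],4),'ff',s['finger_force'],'q',s['joint_positions'].round(2))
E
python3 -c "
from h import *
plan([(.3878,.2225,.12,-46.9),(.3878,.2225,.041,-46.9)])"
```

```text
[-0.345, -0.472, 0.283, -0.0, 0.0, 0.688] rows>= 3
[-0.539, -0.228, 0.283, -0.0, 0.0, 0.688] rows>= 3
[-0.579, 0.081, 0.283, -0.0, 0.0, 0.688] rows>= 3
-> [0.3878 0.2225 0.12  ] -46.9
[-0.0, -0.0, 0.658, 0.0, -0.0, 0.0] rows>= 2
-> [0.3878 0.2225 0.041 ] -46.9
```

>>> apply_moves --series '[[[-0.345,-0.472,0.283,0,0,0.688,0],[-0.345,-0.472,0.283,0,0,0.688,0],[-0.345,-0.472,0.283,0,0,0.688,0],[-0.345,-0.472,0.283,0,0,0.688,0]]]'

```text
time: 0.75
tcp_pos: [0.4075, 0.3615, 0.1882]
tool_rot: [[-0.26, 0.966, -0.0], [0.966, 0.26, -0.0], [-0.0, -0.0, -1.0]]
force: [-0.7, -0.2, -0.7]
grip_width: 0.085
finger_force: 0.0
```

>>> apply_moves --series '[[[-0.539,-0.228,0.283,0,0,0.688,0],[-0.539,-0.228,0.283,0,0,0.688,0],[-0.539,-0.228,0.283,0,0,0.688,0],[-0.539,-0.228,0.283,0,0,0.688,0]]]'

```text
time: 1.25
tcp_pos: [0.3981, 0.2923, 0.1545]
tool_rot: [[0.271, 0.963, 0.0], [0.963, -0.271, 0.0], [0.0, 0.0, -1.0]]
force: [0.2, 1.3, -0.0]
grip_width: 0.0852
finger_force: 0.0
```

>>> apply_moves --series '[[[-0.579,0.081,0.283,0,0,0.688,0],[-0.579,0.081,0.283,0,0,0.688,0],[-0.579,0.081,0.283,0,0,0.688,0],[-0.579,0.081,0.283,0,0,0.688,0],[-0.579,0.081,0.283,0,0,0.688,0]]]'

```text
time: 1.88
tcp_pos: [0.3885, 0.2232, 0.1207]
tool_rot: [[0.726, 0.687, 0.001], [0.687, -0.726, 0.0], [0.001, 0.0, -1.0]]
force: [-0.6, -0.1, 0.2]
grip_width: 0.0854
finger_force: 0.0
```

```bash
python3 -c "
from h import *
st();plan([(.3878,.2225,.041,-46.9)])"
```

```text
1.88 p [0.3885 0.2232 0.1207] yaw -46.57 z [ 0.001  0.    -1.   ] F [-0.6 -0.1  0.2] w 0.0854 ff 0.0 q [ 0.37  0.27  1.95 -0.    0.92  1.18]
[-0.009, -0.0, 0.664, 0.0, -0.001, 0.007] rows>= 2
-> [0.3878 0.2225 0.041 ] -46.9
```

>>> apply_moves --series '[[[-0.009,0,0.35,0,0,0.007,0],[-0.009,0,0.664,0,0,0.007,0],[-0.009,0,0.664,0,0,0.007,0],[-0.009,0,0.664,0,0,0.007,1],[-0.009,0,0.664,0,0,0.007,1],[-0.009,0,0.664,0,0,0.007,1],[-0.009,0,0.664,0,0,0.007,1],[-0.009,0,0.664,0,0,0.007,1]]]' --newtons 30

```text
time: 2.88
tcp_pos: [0.3874, 0.222, 0.041]
tool_rot: [[0.734, 0.679, 0.0], [0.679, -0.734, 0.0], [0.0, 0.0, -1.0]]
force: [0.2, -0.0, 0.2]
grip_width: -0.0003
finger_force: 0.0
```

```bash
python3 -c "
from h import *
st();plan([(.388,.2225,.16,-46.9),(.5493,-.1612,.16,-36.15)])"
```

```text
2.88 p [0.3874 0.222  0.041 ] yaw -47.24 z [ 0.  0. -1.] F [ 0.2 -0.   0.2] w -0.0003 ff 0.0 q [ 0.37  0.41  2.02 -0.    0.7   1.19]
[0.003, 0.0, -0.496, 0.0, -0.0, -0.004] rows>= 1
[0.003, 0.0, -0.496, 0.0, -0.0, -0.004] rows>= 1
-> [0.388  0.2225 0.16  ] -46.9
[-0.301, 0.813, -0.0, -0.0, -0.0, -0.06] rows>= 2
[-0.339, 0.798, -0.0, -0.0, -0.0, -0.06] rows>= 2
[-0.376, 0.782, -0.0, -0.0, -0.0, -0.06] rows>= 2
[-0.412, 0.763, -0.0, -0.0, -0.0, -0.06] rows>= 2
-> [ 0.5493 -0.1612  0.16  ] -36.15
```

The fingers closed on nothing, so I'll look before moving.

Run:
```python
from h import *
im=camera("top"); s=camera("side")
a=cv2.resize(im[210:330,140:280],None,fx=3,fy=3,interpolation=2);b=cv2.resize(s[150:270,120:260],None,fx=3,fy=3,interpolation=2)
cv2.imwrite('pics/d1.png',np.r_['1',a[:,:390],b[:,:400]])
print(proj("top",[[.3874,.222,.034]]),proj("side",[[.3874,.222,.034]]))
```

```text
[[207.21727436 276.40852916]] [[185.78540585 208.87874147]]
```

View pics/d1.png

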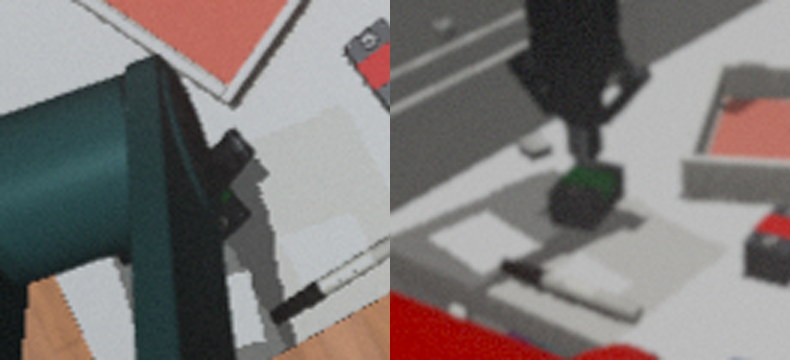

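Run:
```python
from h import *
s=camera("side"); h=cv2.cvtColor(s,cv2.COLOR_BGR2HSV)
m=((h[...,0]>45)&(h[...,0]<85)&(h[...,1]>70)).astype(np.uint8); m[:195]=0;m[235:]=0;m[:,:160]=0;m[:,215:]=0
ys,xs=np.nonzero(m);print(xs.min(),xs.max(),ys.min(),ys.max(),m.sum()); print(rect("side",m,.034))
print(proj("side",[[.3874,.222,z] for z in (.016,.034,.041,.09)]))
cv2.imwrite('pics/d2.png',cv2.resize(s[140:240,140:240],None,fx=6,fy=6,interpolation=2)*1)
```

```text
178 194 206 214 73
(((389.5459289550781, 218.41773986816406), (26.426923751831055, 45.851924896240234), 32.938751220703125), array([186.67567568, 209.40540541]))
[[186.31510131 214.86324375]
 [185.78540585 208.87874147]
 [185.57741691 206.52532094]
 [184.08943909 189.62954977]]
```

View pics/d2.png

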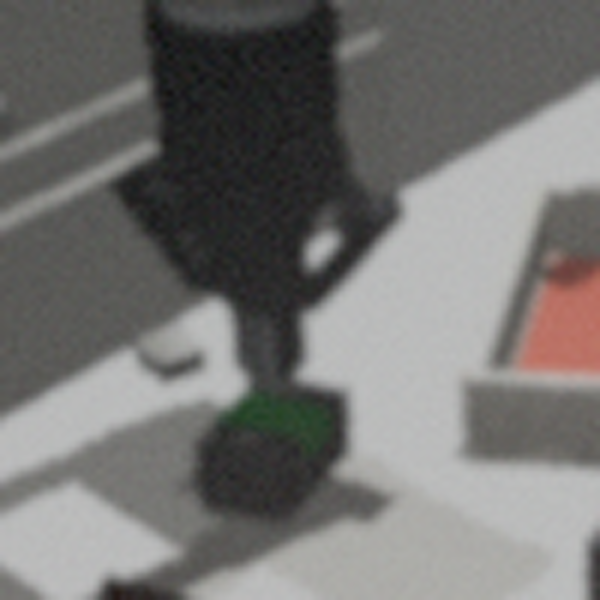

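Run:
```python
from h import *
s=cv2.imread('pics/side0.png')
p=np.array([.41668,.43085]); y=np.array([.6953,.7187])
for z in (.2215,.2095,.1965):
  print(z,proj("side",[[*(p+y*.05),z],[*p,z],[*(p-y*.05),z]]).round(1).tolist())
g=cv2.cvtColor(s,6)
d=(g<45).astype(np.uint8); 
for x in range(140,185,2):
    v=np.nonzero(d[60:135,x])[0]; print(x,v.max()+60 if len(v) else None,end='; ')
print(proj("top",[[*p,.2]]))
```

```text
0.2215 [[174.5, 107.6], [166.2, 113.0], [157.3, 118.7]]
0.2095 [[174.9, 111.7], [166.6, 117.2], [157.8, 123.0]]
0.1965 [[175.2, 116.1], [167.1, 121.7], [158.3, 127.6]]
140 None; 142 None; 144 None; 146 92; 148 94; 150 94; 152 97; 154 108; 156 108; 158 107; 160 90; 162 87; 164 83; 166 83; 168 83; 170 99; 172 99; 174 100; 176 85; 178 81; 180 None; 182 None; 184 None; [[ 92.88867407 257.07199401]]
```

>>> apply_moves --series '[[[0,0,-0.2,0,0,0,1],[0,0,-0.5,0,0,0,1],[0,0,-0.8,0,0,0,1],[0,0,-0.8,0,0,0,1]]]'

```text
time: 3.52
tcp_pos: [0.3893, 0.2228, 0.139]
tool_rot: [[0.734, 0.679, 0.005], [0.679, -0.734, 0.002], [0.005, 0.002, -1.0]]
force: [-0.1, -0.2, -0.2]
grip_width: -0.0001
finger_force: 0.0
```

Run:
```python
from h import *
st(); s=camera("side"); im=camera("top")
print(proj("side",[[.3874,.222,z] for z in (.155,.137,.126,.112)]))
a=cv2.resize(s[140:240,120:220],None,fx=4,fy=4,interpolation=2);b=cv2.resize(im[220:320,160:260],None,fx=4,fy=4,interpolation=2)
cv2.imwrite('pics/d3.png',np.clip(np.c_[a,b]*1.6,0,255).astype(np.uint8))
```

```text
3.52 p [0.3893 0.2228 0.139 ] yaw -47.24 z [ 0.005  0.002 -1.   ] F [-0.1 -0.2 -0.2] w -0.0001 ff 0.0 q [ 0.37  0.24  1.93 -0.    0.96  1.19]
[[182.02561617 166.0204576 ]
 [182.60772309 172.70031057]
 [182.95941815 176.72813758]
 [183.40265999 181.7959102 ]]Traceback (most recent call last):
  File "<stdin>", line 5, in <module>
cv2.error: OpenCV(4.12.0) /io/opencv/modules/imgcodecs/src/loadsave.cpp:1058: error: (-215:Assertion failed) image.channels() == 1 || image.channels() == 3 || image.channels() == 4 in function 'imwrite_'
```

Run:
```python
from h import *
s=camera("side"); im=camera("top")
a=cv2.resize(s[130:230,140:240],None,fx=4,fy=4,interpolation=2);b=cv2.resize(im[220:320,150:250],None,fx=4,fy=4,interpolation=2)
cv2.imwrite('pics/d3.png',cv2.convertScaleAbs(np.concatenate([a,b],1),alpha=1.7))
print(proj("top",[[.3893,.2228,z] for z in (.139,.114)]))
```

```text
[[198.84902957 274.18917485]
 [200.93517455 274.5546353 ]]
```

View pics/d3.png

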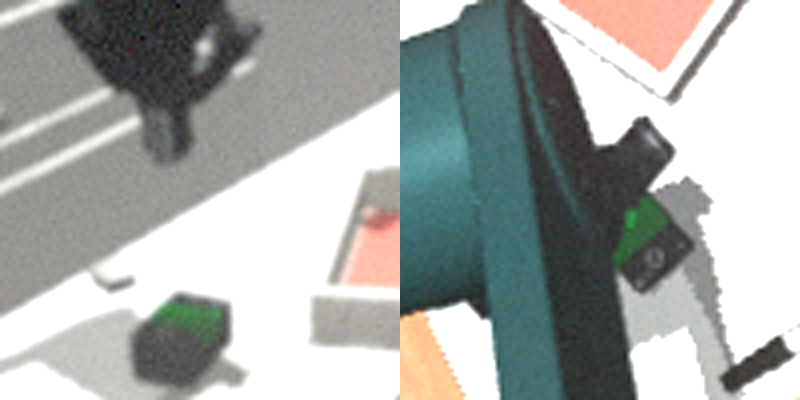

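Run:
```python
from h import *
P,e=two([(214.5,254)],[(203,138)]); print(P,e)
d=P-np.array([.3893,.2228,.139]); R=get_state()['tool_rot']; print('in tool',R.T@d)
im0=cv2.imread('pics/top0.png'); s0=cv2.imread('pics/side0.png')
a=cv2.resize(s0[60:135,120:220],None,fx=4,fy=4,interpolation=2);b=cv2.resize(im0[220:295,30:130],None,fx=4,fy=4,interpolation=2)
cv2.imwrite('pics/d4.png',cv2.convertScaleAbs(np.concatenate([a,b],1),alpha=2))
```

```text
[0.42758814 0.17559647 0.23701637] 0.0022474608488038494
in tool [-0.00414872  0.06057002 -0.09805827]
```

View pics/d4.png

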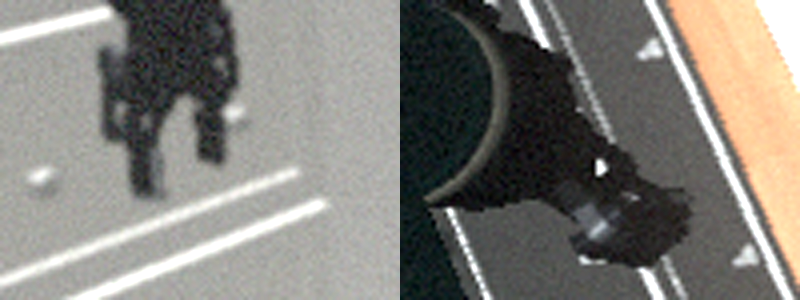

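Both views agree: the fingertips sit about 5 mm behind the reported TCP when shut, not 25 mm ahead. Horizontally the tool is where it should be. The cassette hasn't moved, so I'll use the observed offset and grasp about 32 mm lower.

>>> apply_moves --series '[[[0,0,0,0,0,0,0.15],[0,0,0,0,0,0,0.15],[0,0,0,0,0,0,0.15],[-0.01,0,0.4,0,0,0,0.15],[-0.01,0,0.7,0,0,0,0.15],[-0.01,0,0.95,0,0,0,0.15],[-0.01,0,0.95,0,0,0,0.15]]]'

```text
time: 4.6
tcp_pos: [0.3846, 0.2205, 0.0211]
tool_rot: [[0.734, 0.679, -0.005], [0.679, -0.734, -0.002], [-0.005, -0.002, -1.0]]
force: [-0.7, 0.2, 0.1]
grip_width: 0.0727
finger_force: 0.0
```

Run:
```python
from h import *
st(); plan([(.3876,.2225,.012,-46.9)])
s=camera("side"); a=cv2.resize(s[150:240,130:250],None,fx=6,fy=6,interpolation=2)
cv2.imwrite('pics/d5.png',cv2.convertScaleAbs(a,alpha=1.7))
```

```text
4.6 p [0.3846 0.2205 0.0211] yaw -47.25 z [-0.005 -0.002 -1.   ] F [-0.7  0.2  0.1] w 0.0727 ff 0.0 q [ 0.36  0.45  2.04 -0.    0.65  1.19]
[0.03, 0.004, 0.076, -0.002, 0.006, -0.008] rows>= 1
-> [0.3876 0.2225 0.012 ] -46.9
```

View pics/d5.png

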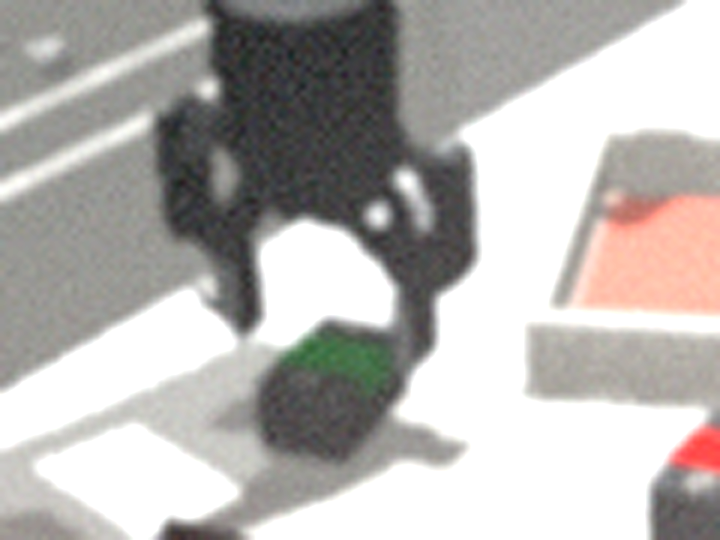

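Run:
```python
from h import *
p=np.array([.3846,.2205]);y=np.array([.679,-.734])
for z in (.02,.03,.04,.05,.06): print(z,proj("side",[[*(p-y*.042),z],[*(p+y*.042),z]]).round(1).tolist())
```

```text
0.02 [[171.0, 211.1], [200.0, 217.1]]
0.03 [[170.7, 207.7], [199.8, 213.8]]
0.04 [[170.3, 204.4], [199.5, 210.4]]
0.05 [[169.9, 201.0], [199.3, 207.0]]
0.06 [[169.6, 197.6], [199.0, 203.5]]
```

>>> apply_moves --series '[[[0.03,0.004,0.06,0,0.006,0,0.15],[0.03,0.004,0.125,0,0.006,0,0.15],[0.03,0.004,0.125,0,0.006,0,1],[0.03,0.004,0.125,0,0.006,0,1],[0.03,0.004,0.125,0,0.006,0,1],[0.03,0.004,0.125,0,0.006,0,1],[0.03,0.004,0.125,0,0.006,0,1]]]' --newtons 30

```text
time: 5.52
tcp_pos: [0.3894, 0.2233, 0.008]
tool_rot: [[0.734, 0.679, 0.004], [0.679, -0.734, 0.003], [0.005, 0.0, -1.0]]
force: [-1.2, 0.0, 6.2]
grip_width: 0.0413
finger_force: 31.2
```

Run:
```python
from h import *
st(); s=camera("side"); a=cv2.resize(s[160:230,150:220],None,fx=8,fy=8,interpolation=2)
cv2.imwrite('pics/d6.png',cv2.convertScaleAbs(a,alpha=1.9))
m=cv2.cvtColor(s,40); g=((m[...,0]>45)&(m[...,0]<85)&(m[...,1]>80)).astype(np.uint8)[195:230,165:210]; print(cv2.boundingRect(g),g.sum())
```

```text
5.53 p [0.3894 0.2233 0.008 ] yaw -47.24 z [ 0.004  0.003 -1.   ] F [-1.2  0.   6.2] w 0.0413 ff 31.164300441741943 q [0.37 0.48 2.04 0.   0.61 1.19]
(13, 11, 13, 7) 55
```

```bash
python3 -c "
from h import *
plan([(.3885,.2225,.12,-47.0),(.5493,-.1612,.12,-36.15)])"
```

```text
[-0.005, -0.0, -0.933, 0.0, -0.006, -0.005] rows>= 2
-> [0.3885 0.2225 0.12  ] -47.0
[-0.3, 0.813, 0.0, -0.0, 0.0, -0.06] rows>= 2
[-0.338, 0.798, 0.0, -0.0, 0.0, -0.06] rows>= 2
[-0.376, 0.781, 0.0, -0.0, -0.0, -0.06] rows>= 2
[-0.412, 0.762, 0.0, -0.0, -0.0, -0.06] rows>= 2
-> [ 0.5493 -0.1612  0.12  ] -36.15
```

>>> apply_moves --series '[[[0,0,-0.15,0,0,0,1],[0,0,-0.45,0,0,0,1],[0,0,-0.93,0,0,0,1],[0,0,-0.93,0,0,0,1]]]'

```text
time: 6.08
tcp_pos: [0.3921, 0.2241, 0.1229]
tool_rot: [[0.734, 0.679, 0.011], [0.679, -0.734, 0.006], [0.012, 0.003, -1.0]]
force: [0.6, 0.5, -1.7]
grip_width: 0.0413
finger_force: 30.9
```

>>> apply_moves --series '[[[-0.15,0.4,0,0,0,-0.03,1],[-0.3,0.813,0,0,0,-0.06,1],[-0.3,0.813,0,0,0,-0.06,1]]]'

```text
time: 6.45
tcp_pos: [0.4297, 0.1241, 0.1184]
tool_rot: [[0.704, 0.71, 0.003], [0.71, -0.704, 0.002], [0.004, 0.001, -1.0]]
force: [0.2, -0.1, -0.8]
grip_width: 0.041
finger_force: 31.0
```

>>> apply_moves --series '[[[-0.17,0.4,0,0,0,-0.03,1],[-0.338,0.798,0,0,0,-0.06,1],[-0.338,0.798,0,0,0,-0.06,1]]]'

```text
time: 6.82
tcp_pos: [0.4698, 0.0288, 0.1183]
tool_rot: [[0.67, 0.743, 0.004], [0.743, -0.67, 0.003], [0.005, 0.001, -1.0]]
force: [0.5, 0.9, -0.9]
grip_width: 0.0408
finger_force: 31.1
```

>>> apply_moves --series '[[[-0.19,0.4,0,0,0,-0.03,1],[-0.376,0.781,0,0,0,-0.06,1],[-0.376,0.781,0,0,0,-0.06,1]]]'

```text
time: 7.2
tcp_pos: [0.5096, -0.0667, 0.1183]
tool_rot: [[0.633, 0.774, 0.004], [0.774, -0.633, 0.003], [0.005, 0.001, -1.0]]
force: [0.2, 0.5, -1.0]
grip_width: 0.0414
finger_force: 31.2
```

>>> apply_moves --series '[[[-0.2,0.4,0,0,0,-0.03,1],[-0.38,0.7,0,0,0,-0.06,1],[-0.38,0.7,0,0,0,-0.06,1],[-0.38,0.7,0,0,0,-0.06,1]]]'

```text
time: 7.7
tcp_pos: [0.5431, -0.1513, 0.1178]
tool_rot: [[0.594, 0.805, 0.001], [0.805, -0.594, 0.005], [0.004, -0.003, -1.0]]
force: [0.6, 0.4, -0.8]
grip_width: 0.0413
finger_force: 31.2
```

```bash
python3 -c "
from h import *
st();plan([(.5493,-.1612,.085,-36.15)])
im=camera('top');s=camera('side')
for n,i,c in(('top',im,(365,210)),('side',s,(322,270))):
    h=cv2.cvtColor(i,40); m=((h[...,0]>45)&(h[...,0]<85)&(h[...,1]>80)).astype(np.uint8); x,y=c; o=m[y-70:y+40,x-60:x+60]
    k,l,q,ce=cv2.connectedComponentsWithStats(o); print(n,q[1:][q[1:,4]>8]+[x-60,y-70,0,0,0])
"
```

```text
7.7 p [ 0.5431 -0.1513  0.1178] yaw -36.43 z [ 0.001  0.005 -1.   ] F [ 0.6  0.4 -0.8] w 0.0413 ff 31.205424070358276 q [-0.4   0.42  1.7   0.01  1.02  0.24]
[-0.037, 0.091, 0.273, -0.003, -0.006, -0.006] rows>= 1
-> [ 0.5493 -0.1612  0.085 ] -36.15
top [[346 196  16  25  87]]
side [[310 227  21   8 126]
 [308 261  29  28 206]
 [307 279  13   8  46]]
```

Run:
```python
from h import *
s=camera('side'); st()
h=cv2.cvtColor(s,40); m=((h[...,0]>45)&(h[...,0]<85)&(h[...,1]>80)).astype(np.uint8); m[:215]=0;m[245:]=0;m[:,:300]=0;m[:,345:]=0
V=h[...,2]; print('V levels',np.percentile(V[m>0],[10,50,90]))
for z in(.142,.146): print(rect('side',m,z))
c=np.argwhere(m)[:,::-1]; 
print(np.array([[V[y,x] if m[y,x] else 0 for x in range(308,334)] for y in range(226,237)]))
a=cv2.resize(s[200:300,270:370],None,fx=6,fy=6,interpolation=2); cv2.imwrite('pics/d7.png',cv2.convertScaleAbs(a,alpha=1.7))
```

```text
7.85 p [ 0.5436 -0.1518  0.1183] yaw -36.36 z [ 0.002  0.004 -1.   ] F [ 0.  -0.3 -0.9] w 0.0414 ff 31.205719113349915 q [-0.4   0.42  1.7   0.01  1.02  0.23]
V levels [63.6 69.  73. ]
(((543.4390258789062, -150.26950073242188), (25.065446853637695, 37.140296936035156), 55.24555587768555), array([320.5625    , 230.45833333]))
(((539.751953125, -155.23062133789062), (24.85294532775879, 36.82539749145508), 55.24546813964844), array([320.5625    , 230.45833333]))
[[ 0  0  0  0  0  0  0  0  0  0  0  0  0  0  0  0  0  0  0  0  0  0  0  0
   0  0]
 [ 0  0  0  0 63 66  0 62 69 63  0  0  0 65  0  0  0  0  0  0  0  0  0  0
   0  0]
 [ 0  0  0  0 69 69 67 76 70 66 73 70 68 72 67 67 67  0 66 63 63 66 68  0
   0  0]
 [ 0  0  0 72 72 72 68 73 73 66 67 69 74 74 71 70 68 70 72 67 68 68 63  0
   0  0]
 [ 0  0  0 63 70 71 71 71 71 70 70 65 74 71 71 70 70 68 65 74 63 68 65  0
   0  0]
 [ 0  0  0 66 71 66 75 70 70 71 74 70 70 71 66 66 70 68 73 70 72 68 70  0
   0  0]
 [ 0  0  0 66  0 71 64 70 72 69 66 72 70 66 66 76 71 72 71 73 68 70 64  0
   0  0]
 [ 0  0  0  0  0 58 66 60  0 67 66 67 66 66 74 68 65 71 68 66 74 71 72  0
   0  0]
 [ 0  0  0  0  0  0  0  0  0  0  0  0  0 55 58  0 69 57 64 65  0 66  0  0
   0  0]
 [ 0  0  0  0  0  0  0  0  0  0  0  0  0  0  0  0  0  0  0  0  0  0  0  0
   0  0]
 [ 0  0  0  0  0  0  0  0  0  0  0  0  0  0  0  0  0  0  0  0  0  0  0  0
   0  0]]
```

View pics/d7.png

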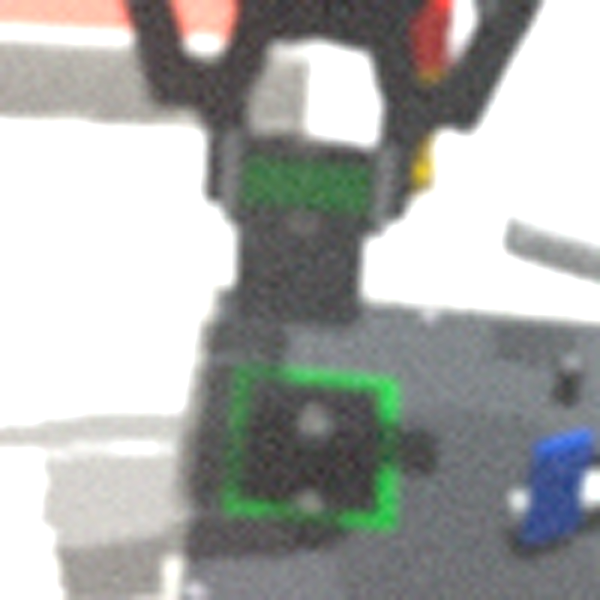

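```bash
python3 -c "
from h import *
plan([(.5504,-.1597,.054,-36.15)])"
```

```text
[-0.022, 0.085, 0.536, -0.001, -0.006, -0.005] rows>= 2
-> [ 0.5504 -0.1597  0.054 ] -36.15
```

>>> apply_moves --series '[[[-0.022,0.085,0.1,0,-0.006,-0.005,1],[-0.022,0.085,0.3,0,-0.006,-0.005,1],[-0.022,0.085,0.536,0,-0.006,-0.005,1],[-0.022,0.085,0.536,0,-0.006,-0.005,1],[-0.022,0.085,0.536,0,-0.006,-0.005,1]]]'

```text
time: 8.48
tcp_pos: [0.5519, -0.1619, 0.0546]
tool_rot: [[0.591, 0.807, 0.001], [0.807, -0.591, -0.001], [-0.0, 0.001, -1.0]]
force: [-0.5, 0.1, -0.3]
grip_width: 0.0412
finger_force: 31.2
```

```bash
cat >> h.py <<'E'
def gtag(z,top=False):
    s=camera('side'); h=cv2.cvtColor(s,40); m=((h[...,0]>45)&(h[...,0]<85)&(h[...,1]>80)).astype(np.uint8); m[:200]=0;m[300:]=0;m[:,:285]=0;m[:,355:]=0
    k,l,q,ce=cv2.connectedComponentsWithStats(m)
    for i in range(1,k):
        if q[i,4]>20: print(q[i],rect('side',(l==i).astype(np.uint8),z))
E
python3 -c "
from h import *
st(); z=get_state()['tcp_pos'][2]+.026
gtag(z)
plan([(.5504,-.1597,.036,-36.15)])"
```

```text
8.47 p [ 0.5519 -0.1619  0.0546] yaw -36.21 z [ 0.001 -0.001 -1.   ] F [-0.5  0.1 -0.3] w 0.0412 ff 31.16725981235504 q [-0.41  0.52  1.73 -0.    0.89  0.23]
[315 254  20  10 147] (((550.7136840820312, -162.62277221679688), (29.91893196105957, 38.14937973022461), 54.824832916259766), array([324.75510204, 258.24489796]))
[321 277  16  12  64] (((518.226318359375, -235.63018798828125), (39.55629348754883, 19.527191162109375), 14.196435928344727), array([330.15909091, 284.13636364]))
[307 280  13   7  36] (((484.45721435546875, -219.64923095703125), (12.264782905578613, 25.25495719909668), 26.272886276245117), array([312.51724138, 284.06896552]))
[0.007, -0.025, 0.159, 0.003, -0.0, -0.001] rows>= 1
-> [ 0.5504 -0.1597  0.036 ] -36.15
```

>>> apply_moves --series '[[[0.007,-0.025,0,0.003,0,0,1],[0.007,-0.025,0,0.003,0,0,1],[0.007,-0.025,0.04,0.003,0,0,1],[0.007,-0.025,0.08,0.003,0,0,1],[0.007,-0.025,0.08,0.003,0,0,1]]]'

```text
time: 9.15
tcp_pos: [0.549, -0.1592, 0.0441]
tool_rot: [[0.591, 0.807, -0.002], [0.807, -0.591, 0.001], [-0.0, -0.003, -1.0]]
force: [0.4, 0.1, -0.8]
grip_width: 0.0414
finger_force: 31.2
```

```bash
python3 -c "
from h import *
st(); z=get_state()['tcp_pos'][2]+.026
gtag(z)
plan([(.5504,-.1597,.036,-36.15)])"
```

```text
9.15 p [ 0.549  -0.1592  0.0441] yaw -36.22 z [-0.002  0.001 -1.   ] F [ 0.4  0.1 -0.8] w 0.0414 ff 31.182228326797485 q [-0.4   0.53  1.74  0.    0.87  0.23]
[313 258  20  10 150] (((548.0460205078125, -160.68399047851562), (26.6051025390625, 39.201622009277344), 52.770442962646484), array([322.29787234, 262.14893617]))
[307 270  30  19 151] (((516.9705200195312, -204.26478576660156), (47.176002502441406, 55.29693603515625), 54.16656494140625), array([321.29906542, 281.40186916]))
[0.002, 0.01, 0.069, -0.003, 0.0, -0.001] rows>= 1
-> [ 0.5504 -0.1597  0.036 ] -36.15
```

>>> apply_moves --series '[[[0.002,0.007,0.03,-0.003,0,0,1],[0.002,0.007,0.05,-0.003,0,0,1],[0.002,0.007,0.065,-0.003,0,0,1],[0.002,0.007,0.065,-0.003,0,0,1]]]'

```text
time: 9.7
tcp_pos: [0.5502, -0.1596, 0.0367]
tool_rot: [[0.591, 0.807, 0.0], [0.807, -0.591, -0.001], [-0.0, 0.0, -1.0]]
force: [0.3, 0.3, 0.1]
grip_width: 0.0415
finger_force: 31.2
```

```bash
python3 -c "
from h import *
st(); z=get_state()['tcp_pos'][2]+.026
gtag(z)"
```

```text
9.7 p [ 0.5502 -0.1596  0.0367] yaw -36.22 z [ 0.    -0.001 -1.   ] F [0.3 0.3 0.1] w 0.0415 ff 31.182419657707214 q [-0.4   0.55  1.75 -0.    0.85  0.23]
[313 261  20  10 150] (((548.7587280273438, -161.0790252685547), (26.471881866455078, 39.20342254638672), 52.8392333984375), array([322.71428571, 265.        ]))
[307 275  30  14 127] (((518.2247924804688, -206.87899780273438), (35.87022399902344, 61.847068786621094), 73.20085906982422), array([323. , 283.4]))
```

>>> apply_moves --series '[[[0,0,0.01,0,0,0,1],[0,0,0.01,0,0,0,1],[0,0,0.02,0,0,0,1],[0,0,0.02,0,0,0,1]]]'

```text
time: 10.25
tcp_pos: [0.5505, -0.1598, 0.036]
tool_rot: [[0.591, 0.807, 0.001], [0.807, -0.591, -0.001], [-0.0, 0.002, -1.0]]
force: [-4.1, 0.7, 14.8]
grip_width: 0.0411
finger_force: 33.0
```

The cassette touched at the expected height (z 0.036, 15 N), so it's home. I'll release it and retreat.

>>> apply_moves --series '[[[0,0,0,0,0,0,0.35],[0,0,0,0,0,0,0.35],[0,0,0,0,0,0,0.35],[0,0,-0.2,0,0,0,0.35],[0,0,-0.5,0,0,0,0.35],[0,0,-0.9,0,0,0,0.35],[0,0,-0.9,0,0,0,0.35]]]'

```text
time: 11.12
tcp_pos: [0.5532, -0.1607, 0.1462]
tool_rot: [[0.591, 0.807, 0.008], [0.807, -0.591, -0.004], [0.002, 0.008, -1.0]]
force: [0.0, -1.0, -0.4]
grip_width: 0.0553
finger_force: 0.0
```

```bash
python3 -c "
from h import *
st(); gtag(.062)
plan([(.5045,.0775,.12,-52.0),(.5045,.0775,.008,-52.0)])"
```

```text
11.12 p [ 0.5532 -0.1607  0.1462] yaw -36.22 z [ 0.008 -0.004 -1.   ] F [ 0.  -1.  -0.4] w 0.0553 ff 0.0 q [-0.4   0.4   1.66 -0.    1.08  0.23]
[308 261  29  28 271] (((532.6785278320312, -182.97488403320312), (81.60304260253906, 55.60309982299805), 54.618499755859375), array([324.59016393, 270.73770492]))
[307 281  19   6  53] (((503.4523620605469, -205.89952087402344), (11.927992820739746, 34.714012145996094), 44.40984344482422), array([315.35897436, 284.56410256]))
[0.683, -0.744, 0.098, 0.003, -0.001, 0.175] rows>= 2
[0.574, -0.83, 0.099, 0.003, -0.001, 0.175] rows>= 2
-> [0.5045 0.0775 0.12  ] -52.0
[-0.0, 0.0, 0.933, -0.0, -0.0, -0.0] rows>= 2
-> [0.5045 0.0775 0.008 ] -52.0
```

>>> apply_moves --series '[[[0.35,-0.38,0.05,0,0,0.09,0.15],[0.683,-0.744,0.098,0.003,0,0.175,0.15],[0.683,-0.744,0.098,0.003,0,0.175,0.15],[0.683,-0.744,0.098,0.003,0,0.175,0.15]]]'

```text
time: 11.68
tcp_pos: [0.5262, -0.0406, 0.1297]
tool_rot: [[0.695, 0.719, -0.003], [0.719, -0.695, 0.001], [-0.001, -0.002, -1.0]]
force: [-0.3, -0.3, -0.4]
grip_width: 0.0724
finger_force: 0.0
```

>>> apply_moves --series '[[[0.28,-0.42,0.05,0,0,0.09,0.15],[0.574,-0.83,0.099,0.003,0,0.175,0.15],[0.574,-0.83,0.099,0.003,0,0.175,0.15],[0.574,-0.83,0.099,0.003,0,0.175,0.15],[0.574,-0.83,0.099,0.003,0,0.175,0.15]]]'

```text
time: 12.3
tcp_pos: [0.504, 0.0764, 0.119]
tool_rot: [[0.789, 0.615, -0.002], [0.615, -0.789, 0.002], [-0.0, -0.003, -1.0]]
force: [0.3, -0.8, -0.3]
grip_width: 0.0726
finger_force: 0.0
```

```bash
python3 -c "
from h import *
st()
plan([(.5040,.0775,.007,-52.2)])"
```

```text
12.3 p [0.504  0.0764 0.119 ] yaw -52.06 z [-0.002  0.002 -1.   ] F [ 0.3 -0.8 -0.3] w 0.0726 ff 0.0 q [0.01 0.36 1.82 0.   0.97 0.92]
[0.006, -0.004, 0.933, -0.004, 0.0, 0.003] rows>= 2
-> [0.504  0.0775 0.007 ] -52.2
```

>>> apply_moves --series '[[[0.006,-0.004,0.4,-0.003,0,0,0.15],[0.006,-0.004,0.8,-0.003,0,0,0.15],[0.006,-0.004,0.93,-0.003,0,0,0.15],[0.006,-0.004,0.93,-0.003,0,0,0.15],[0.006,-0.004,0.93,-0.003,0,0,1],[0.006,-0.004,0.93,-0.003,0,0,1],[0.006,-0.004,0.93,-0.003,0,0,1],[0.006,-0.004,0.93,-0.003,0,0,1]]]' --newtons 30

```text
time: 13.3
tcp_pos: [0.5046, 0.0791, 0.009]
tool_rot: [[0.787, 0.616, 0.002], [0.616, -0.787, 0.001], [0.002, 0.001, -1.0]]
force: [0.2, -2.1, 7.2]
grip_width: 0.0416
finger_force: 31.0
```

>>> apply_moves --series '[[[0,0,0,0,0,0,1],[0,0,-0.15,0,0,0,1],[0,0,-0.5,0,0,0,1],[0,0,-0.95,0,0,0,1],[0,0,-0.95,0,0,0,1],[0,0,-0.95,0,0,0,1]]]'

```text
time: 14.05
tcp_pos: [0.503, 0.0792, 0.1217]
tool_rot: [[0.788, 0.616, -0.0], [0.616, -0.788, 0.001], [0.0, -0.001, -1.0]]
force: [-0.3, 1.2, -0.5]
grip_width: 0.0412
finger_force: 30.8
```

```bash
python3 -c "
from h import *
st()
im=cv2.imread('pics/top0.png'); m=mask(im,'r',(150,100,282,245)); print(rect('top',m,.006))
s=cv2.imread('pics/side0.png'); m=mask(s,'r',(215,175,325,215)); print(rect('side',m,.006))
plan([(.61,.20,.14,-50)])"
```

```text
14.05 p [0.503  0.0792 0.1217] yaw -51.96 z [-0.     0.001 -1.   ] F [-0.3  1.2 -0.5] w 0.0412 ff 30.805646181106567 q [0.02 0.35 1.82 0.   0.97 0.93]
(((636.1701049804688, 217.1488037109375), (169.05453491210938, 245.80355834960938), 57.58487319946289), array([216.51550388, 180.97286822]))
(((628.2076416015625, 283.2781982421875), (47.550289154052734, 21.475479125976562), 49.639183044433594), array([259.03846154, 188.88461538]))
[0.661, -0.122, -0.076, -0.001, -0.0, -0.022] rows>= 2
[0.663, -0.11, -0.076, -0.001, -0.0, -0.022] rows>= 2
-> [0.61 0.2  0.14] -50
```

>>> apply_moves --series '[[[0.33,-0.06,-0.04,0,0,-0.01,1],[0.661,-0.122,-0.06,0,0,-0.022,1],[0.661,-0.122,-0.06,0,0,-0.022,1]]]'

```text
time: 14.42
tcp_pos: [0.5579, 0.1412, 0.1271]
tool_rot: [[0.776, 0.631, -0.002], [0.631, -0.776, 0.001], [-0.001, -0.002, -1.0]]
force: [-0.6, 0.0, -1.0]
grip_width: 0.0411
finger_force: 30.8
```

>>> apply_moves --series '[[[0.33,-0.06,0.0,0,0,-0.01,1],[0.68,-0.11,0.0,0,0,-0.022,1],[0.68,-0.11,0.0,0,0,-0.022,1],[0.68,-0.11,0.0,0,0,-0.022,1]]]'

```text
time: 14.92
tcp_pos: [0.6096, 0.2001, 0.1268]
tool_rot: [[0.766, 0.643, -0.005], [0.643, -0.766, -0.001], [-0.005, -0.003, -1.0]]
force: [-1.1, -0.3, -0.2]
grip_width: 0.0412
finger_force: 30.8
```

```bash
python3 -c "
from h import *
st()
plan([(.613,.198,.03,-50),(.613,.198,.014,-50)])"
```

```text
14.93 p [0.6096 0.2001 0.1268] yaw -49.98 z [-0.005 -0.001 -1.   ] F [-1.1 -0.3 -0.2] w 0.0412 ff 30.750494599342346 q [0.21 0.51 1.51 0.   1.12 1.08]
[0.014, 0.034, 0.807, -0.004, 0.006, 0.0] rows>= 2
-> [0.613 0.198 0.03 ] -50
[-0.0, -0.0, 0.133, -0.0, -0.0, 0.0] rows>= 1
-> [0.613 0.198 0.014] -50
```

>>> apply_moves --series '[[[0.014,0.034,0.3,-0.004,0.006,0,1],[0.014,0.034,0.6,-0.004,0.006,0,1],[0.014,0.034,0.807,-0.004,0.006,0,1],[0.014,0.034,0.807,-0.004,0.006,0,1],[0.014,0.034,0.87,-0.004,0.006,0,1],[0.014,0.034,0.9,-0.004,0.006,0,1],[0.014,0.034,0.92,-0.004,0.006,0,1],[0.014,0.034,0.93,-0.004,0.006,0,1]]]'

```text
time: 15.92
tcp_pos: [0.6157, 0.1993, 0.0172]
tool_rot: [[0.766, 0.643, 0.005], [0.643, -0.766, 0.001], [0.005, 0.002, -1.0]]
force: [0.0, -0.6, -0.2]
grip_width: 0.0414
finger_force: 30.7
```

>>> apply_moves --series '[[[0,0,0.015,0,-0.005,0,1],[0,0,0.025,0,-0.005,0,1],[0,0,0.025,0,-0.005,0,1]]]'

```text
time: 16.3
tcp_pos: [0.6157, 0.1993, 0.015]
tool_rot: [[0.766, 0.643, 0.002], [0.643, -0.766, -0.001], [0.0, 0.002, -1.0]]
force: [-2.2, -0.5, 8.3]
grip_width: 0.0412
finger_force: 31.8
```

The red cassette touched the tray floor at the predicted height. Releasing it.

>>> apply_moves --series '[[[0,0,0,0,0,0,0.3],[0,0,0,0,0,0,0.3],[0,0,0,0,0,0,0.3],[0,0,-0.2,0,0,0,0.3],[0,0,-0.6,0,0,0,0.3],[0,0,-1.0,0,0,0,0.3],[0,0,-1.0,0,0,0,0.3]]]'

```text
time: 17.18
tcp_pos: [0.6187, 0.2001, 0.1384]
tool_rot: [[0.766, 0.643, 0.01], [0.643, -0.766, 0.001], [0.008, 0.006, -1.0]]
force: [-0.2, -0.6, 0.2]
grip_width: 0.0601
finger_force: 0.0
```

```bash
cat > tz.py <<'E'
from h import *
yaw=53.85; a=np.radians(yaw); Rp=np.array([[np.cos(a),-np.sin(a)],[np.sin(a),np.cos(a)]])
bay=np.array([.5493,-.1612]); O=bay-Rp@[0,.07]; piv=O+Rp@[.012,-.083]
def tab(q,back=0.,along=.092):
    th=.55-q; y=Rp@[-np.sin(th),np.cos(th)]; x=np.array([y[1],-y[0]])
    return piv+along*y+(-.0095-back)*x, np.degrees(np.arctan2(y[1],y[0])), x
E
python3 -c "
from tz import *
st()
print(piv)
for q in (0,.3,.52,.65): print(q,tab(q),tab(q,.011)[0])
s=camera('side'); m=mask(s,'r',(215,170,325,215)); 
h=cv2.cvtColor(s,40); print('red tray px',cv2.boundingRect(m))
im=camera('top'); mb=mask(s,'b',(350,255,378,300)); ys,xs=np.nonzero(mb); print('tab side',xs.min(),xs.max(),ys.min(),ys.max()); P=tab(0)[0]
print(proj('side',[[*P,.046],[*P,.086]]))
"
```

```text
17.18 p [0.6187 0.2001 0.1384] yaw -49.99 z [ 0.01   0.001 -1.   ] F [-0.2 -0.6  0.2] w 0.0601 ff 0.0 q [ 0.21  0.5   1.49 -0.    1.13  1.08]
[ 0.67992255 -0.24176518]
0 (array([ 0.58745566, -0.24379605]), np.float64(175.3626787321953), array([0.08084819, 0.99672643])) [ 0.58656633 -0.25476004]
0.3 (array([ 0.5909854 , -0.21637951]), np.float64(158.1739448782706), array([0.37179002, 0.92831685])) [ 0.58689571 -0.226591  ]
0.52 (array([ 0.59866891, -0.19758265]), np.float64(145.56887338539246), array([0.56541517, 0.82480645])) [ 0.59244935 -0.20665552]
0.65 (array([ 0.60508211, -0.18742222]), np.float64(138.12042204869178), array([0.66756722, 0.74454954])) [ 0.59773887 -0.19561227]
red tray px (230, 184, 84, 21)
tab side 358 368 271 289
[[362.00318455 289.68367113]
 [364.69723852 273.5756539 ]]
```

Both cassettes are placed and released. Next is the tensioner: fingers shut, approach in front of the tab, with the flat side of the fingers along the push direction.

```bash
python3 -c "
from tz import *
P,a,x=tab(0,.027); print(P,a)
plan([(*P,.16,a-180),(*P,.0545,a-180)])
im=cv2.imread('pics/top0.png'); print('glue',plane('top',[(298,148)],.09))
"
```

```text
[ 0.58527276 -0.27070767] 175.3626787321953
[-0.904, 0.946, -0.071, 0.001, -0.0, -0.336] rows>= 3
[-1.119, 0.678, -0.071, 0.001, -0.0, -0.336] rows>= 3
[-1.257, 0.362, -0.072, 0.001, -0.0, -0.336] rows>= 3
-> [ 0.5853 -0.2707  0.16  ] -4.637321267804708
[0.0, -0.0, 0.879, 0.0, 0.0, -0.0] rows>= 2
-> [ 0.5853 -0.2707  0.0545] -4.637321267804708
glue [[0.6990642  0.00975617 0.09      ]]
```

>>> apply_moves --series '[[[-0.45,0.47,-0.1,0,0,-0.17,0.6],[-0.904,0.946,-0.18,0,0,-0.336,1],[-0.904,0.946,-0.18,0,0,-0.336,1],[-0.904,0.946,-0.18,0,0,-0.336,1]]]'

```text
time: 17.77
tcp_pos: [0.604, 0.0402, 0.154]
tool_rot: [[0.575, 0.818, -0.002], [0.818, -0.575, -0.002], [-0.002, -0.001, -1.0]]
force: [1.0, 0.8, -0.2]
grip_width: -0.0001
finger_force: 0.0
```

```bash
python3 -c "
from tz import *
P,a,x=tab(0,.027); st()
plan([(.592,-.08,.16,-28),(.588,-.19,.16,-14),(*P,.16,a-180),(*P,.0545,a-180)])
"
```

```text
17.77 p [0.604  0.0402 0.154 ] yaw -35.07 z [-0.002 -0.002 -1.   ] F [ 1.   0.8 -0.2] w -0.0001 ff 0.0 q [-0.05  0.43  1.57 -0.    1.14  0.57]
[-0.877, 0.494, -0.049, -0.001, 0.003, -0.157] rows>= 2
-> [ 0.592 -0.08   0.16 ] -28
[-0.825, 0.401, -0.0, -0.0, -0.0, -0.311] rows>= 2
-> [ 0.588 -0.19   0.16 ] -14
[-0.658, 0.141, 0.0, -0.0, -0.0, -0.208] rows>= 2
-> [ 0.5853 -0.2707  0.16  ] -4.637321267804708
[0.0, -0.0, 0.879, -0.0, 0.0, 0.0] rows>= 2
-> [ 0.5853 -0.2707  0.0545] -4.637321267804708
```

>>> apply_moves --series '[[[-0.44,0.25,-0.03,0,0,-0.08,1],[-0.877,0.494,-0.05,0,0,-0.157,1],[-0.877,0.494,-0.05,0,0,-0.157,1],[-0.877,0.494,-0.05,0,0,-0.157,1]]]'

```text
time: 18.27
tcp_pos: [0.593, -0.0765, 0.1605]
tool_rot: [[0.467, 0.884, -0.001], [0.884, -0.467, 0.0], [-0.0, -0.001, -1.0]]
force: [0.5, 0.3, -0.2]
grip_width: -0.0002
finger_force: 0.0
```

>>> apply_moves --series '[[[-0.41,0.2,0,0,0,-0.15,1],[-0.825,0.401,0,0,0,-0.311,1],[-0.825,0.401,0,0,0,-0.311,1],[-0.825,0.401,0,0,0,-0.311,1]]]'

```text
time: 18.77
tcp_pos: [0.5899, -0.1855, 0.1612]
tool_rot: [[0.239, 0.971, -0.0], [0.971, -0.239, 0.0], [0.0, -0.0, -1.0]]
force: [-0.5, 0.4, 0.1]
grip_width: 0.0002
finger_force: 0.0
```

>>> apply_moves --series '[[[-0.33,0.07,0,0,0,-0.1,1],[-0.658,0.141,0,0,0,-0.208,1],[-0.658,0.141,0,0,0,-0.208,1],[-0.658,0.141,0,0,0,-0.208,1],[-0.658,0.141,0,0,0,-0.208,1]]]'

```text
time: 19.4
tcp_pos: [0.5877, -0.2662, 0.1618]
tool_rot: [[0.076, 0.997, 0.001], [0.997, -0.076, -0.0], [-0.0, 0.001, -1.0]]
force: [0.2, 0.0, 0.4]
grip_width: -0.0003
finger_force: 0.0
```

```bash
python3 -c "
from tz import *
P,a,x=tab(0,.027); st()
plan([(*P,.0545,a-180)])
gtag(.062)
s=camera('side'); mb=mask(s,'b',(350,255,378,300)); ys,xs=np.nonzero(mb); print('tab side',xs.min(),xs.max(),ys.min(),ys.max(),mb.sum())
t=camera('top'); h=cv2.cvtColor(t,40); m=((h[...,0]<8)|(h[...,0]>172))&(h[...,1]>185)&(h[...,2]>80); m[:, :150]=0;m[:,282:]=0;m[:100]=0;m[245:]=0
n=((h[...,2]<85)).astype(np.uint8); n[:150]=0;n[225:]=0;n[:,:170]=0;n[:,:]*=1;n[:,262:]=0
k,l,q,c=cv2.connectedComponentsWithStats(n)
for i in range(1,k):
  if q[i,4]>30: print('dark in tray',q[i],rect('top',(l==i).astype(np.uint8),.04))
"
```

```text
19.4 p [ 0.5877 -0.2662  0.1618] yaw -4.38 z [ 0.001 -0.    -1.   ] F [0.2 0.  0.4] w -0.0003 ff 0.0 q [-0.53  0.48  1.48  0.    1.19 -0.46]
[-0.039, -0.018, 0.894, 0.001, 0.0, 0.006] rows>= 2
-> [ 0.5853 -0.2707  0.0545] -4.637321267804708
[306 260  31  28 454] (((532.8588256835938, -181.14344787597656), (84.08195495605469, 57.428951263427734), 54.61766052246094), array([321.74257426, 273.92079208]))
tab side 357 367 272 290 139
dark in tray [170 150  27  36 148] (((659.5177612304688, 300.2012939453125), (10.191690444946289, 110.86869812011719), 57.74893569946289), array([181.88157895, 167.        ]))
dark in tray [231 181  31  44  81] (((571.1050415039062, 133.51646423339844), (4.160155296325684, 131.48695373535156), 57.529388427734375), array([246.30769231, 202.73626374]))
dark in tray [220 190  17  12  65] (((586.5515747070312, 178.31834411621094), (19.4854736328125, 41.75477981567383), 20.422677993774414), array([227.75609756, 196.17073171]))
```

>>> apply_moves --series '[[[-0.039,-0.018,0.3,0,0,0,1],[-0.039,-0.018,0.6,0,0,0,1],[-0.039,-0.018,0.75,0,0,0,1],[-0.039,-0.018,0.85,0,0,0,1],[-0.039,-0.018,0.89,0,0,0,1],[-0.039,-0.018,0.89,0,0,0,1]]]'

```text
time: 20.3
tcp_pos: [0.5857, -0.2731, 0.0557]
tool_rot: [[0.078, 0.997, 0.002], [0.997, -0.078, -0.002], [-0.001, 0.002, -1.0]]
force: [-0.5, -0.3, -0.2]
grip_width: -0.0002
finger_force: 0.0
```

```bash
python3 -c "
from tz import *
st()
plan([(*tab(q,.011)[0],.0545,tab(q)[1]-180) for q in (0,.15,.3,.45,.55,.65)])
"
```

```text
20.3 p [ 0.5857 -0.2731  0.0557] yaw -4.45 z [ 0.002 -0.002 -1.   ] F [-0.5 -0.3 -0.2] w -0.0002 ff 0.0 q [-0.54  0.6   1.56 -0.    0.98 -0.47]
[0.153, -0.005, 0.01, 0.003, 0.002, 0.004] rows>= 1
-> [ 0.5866 -0.2548  0.0545] -4.637321267804708
[0.116, -0.017, 0.0, 0.0, 0.0, 0.191] rows>= 1
-> [ 0.5857 -0.2407  0.0545] -13.23168819476706
[0.116, -0.017, 0.0, 0.0, 0.0, 0.191] rows>= 1
-> [ 0.5869 -0.2266  0.0545] -21.82605512172941
[0.116, -0.017, -0.0, 0.0, 0.0, 0.191] rows>= 1
-> [ 0.5902 -0.2129  0.0545] -30.420422048691762
[0.077, -0.013, -0.0, 0.0, 0.0, 0.127] rows>= 1
-> [ 0.5935 -0.204   0.0545] -36.14999999999998
[0.077, -0.013, -0.0, 0.0, 0.0, 0.127] rows>= 1
-> [ 0.5977 -0.1956  0.0545] -41.87957795130822
```

>>> apply_moves --series '[[[0.08,0,0.01,0,0,0,1],[0.13,-0.003,0.01,0,0,0,1],[0.17,-0.005,0.01,0,0,0,1],[0.17,-0.005,0.01,0,0,0,1]]]'

```text
time: 20.8
tcp_pos: [0.5864, -0.2529, 0.0544]
tool_rot: [[0.077, 0.997, 0.002], [0.997, -0.077, -0.003], [-0.002, 0.002, -1.0]]
force: [-1.6, -3.8, 1.5]
grip_width: -0.0003
finger_force: 2.0
```

>>> apply_moves --series '[[[0.06,-0.008,0,0,0,0.1,1],[0.116,-0.017,0,0,0,0.191,1],[0.116,-0.017,0,0,0,0.191,1]]]'

```text
time: 21.18
tcp_pos: [0.5857, -0.2392, 0.0544]
tool_rot: [[0.225, 0.974, 0.002], [0.974, -0.225, -0.003], [-0.002, 0.003, -1.0]]
force: [-1.4, -4.0, 2.1]
grip_width: 0.0001
finger_force: 2.4
```

```bash
python3 -c "
from tz import *
st()
plan([(*tab(q,.011)[0],.0545,tab(q)[1]-180) for q in (.3,.45,.55,.65)])
s=camera('side'); mb=mask(s,'b',(340,245,385,305)); ys,xs=np.nonzero(mb); print('tab side',xs.min(),xs.max(),ys.min(),ys.max(),mb.sum())
"
```

```text
21.18 p [ 0.5857 -0.2392  0.0544] yaw -12.98 z [ 0.002 -0.003 -1.   ] F [-1.4 -4.   2.1] w 0.0001 ff 2.4409181489045295 q [-0.5   0.58  1.6  -0.    0.96 -0.27]
[0.105, -0.014, -0.001, 0.004, 0.002, 0.196] rows>= 1
-> [ 0.5869 -0.2266  0.0545] -21.82605512172941
[0.116, -0.017, -0.0, 0.0, 0.0, 0.191] rows>= 1
-> [ 0.5902 -0.2129  0.0545] -30.420422048691762
[0.077, -0.013, -0.0, 0.0, 0.0, 0.127] rows>= 1
-> [ 0.5935 -0.204   0.0545] -36.14999999999998
[0.077, -0.013, -0.0, 0.0, 0.0, 0.127] rows>= 1
-> [ 0.5977 -0.1956  0.0545] -41.87957795130822
tab side 352 357 279 285 27
```

Contact made at about 4 N, matching the spring. I'll keep pushing along the arc.

>>> apply_moves --series '[[[0.05,-0.007,0,0,0,0.1,1],[0.116,-0.017,0,0,0,0.191,1],[0.116,-0.017,0,0,0,0.191,1]]]'

```text
time: 21.6
tcp_pos: [0.587, -0.2254, 0.0543]
tool_rot: [[0.368, 0.93, 0.002], [0.93, -0.368, -0.003], [-0.002, 0.003, -1.0]]
force: [-0.7, -5.9, 1.9]
grip_width: 0.0003
finger_force: 2.7
```

>>> apply_moves --series '[[[0.04,-0.006,0,0,0,0.06,1],[0.08,-0.012,0,0,0,0.13,1],[0.116,-0.017,0,0,0,0.191,1],[0.116,-0.017,0,0,0,0.191,1]]]'

```text
time: 22.1
tcp_pos: [0.59, -0.2126, 0.0542]
tool_rot: [[0.502, 0.865, 0.002], [0.865, -0.502, -0.004], [-0.002, 0.003, -1.0]]
force: [-3.1, -7.2, 1.5]
grip_width: -0.0001
finger_force: 4.0
```

>>> apply_moves --series '[[[0.03,-0.005,0,0,0,0.05,1],[0.055,-0.009,0,0,0,0.09,1],[0.077,-0.013,0,0,0,0.127,1],[0.077,-0.013,0,0,0,0.127,1]]]'

```text
time: 22.6
tcp_pos: [0.5935, -0.2035, 0.0542]
tool_rot: [[0.586, 0.81, 0.002], [0.81, -0.586, -0.003], [-0.001, 0.003, -1.0]]
force: [-1.3, -7.0, 1.2]
grip_width: 0.0003
finger_force: 3.1
```

```bash
python3 -c "
from tz import *
st()
plan([(*tab(q,.011)[0],.0545,tab(q)[1]-180) for q in (.66,)])
s=camera('side'); mb=mask(s,'b',(330,230,400,315)); ys,xs=np.nonzero(mb); print('tab side',xs.min(),xs.max(),ys.min(),ys.max(),mb.sum())
print(proj('side',[[*tab(.55,-.005,a)[0],z] for a in(.081,.103) for z in(.07,.086)]))
"
```

```text
22.6 p [ 0.5935 -0.2035  0.0542] yaw -35.87 z [ 0.002 -0.003 -1.   ] F [-1.3 -7.   1.2] w 0.0003 ff 3.081507571041584 q [-0.44  0.58  1.61 -0.    0.95  0.19]
[0.082, -0.01, -0.002, 0.004, 0.001, 0.146] rows>= 1
-> [ 0.5982 -0.1948  0.0545] -42.452535746439054
tab side 347 349 270 272 6
[[358.83257319 263.44507873]
 [359.82189952 257.07932799]
 [347.89084395 262.35412287]
 [348.77659166 255.99316109]]
```

The force dropped after the click, from about 7.8 to 7.1 N. Pressing about 1 cm further.

>>> apply_moves --series '[[[0.03,-0.004,0,0,0,0.05,1],[0.06,-0.007,0,0,0,0.1,1],[0.085,-0.01,0,0,0,0.146,1],[0.085,-0.01,0,0,0,0.146,1],[0.085,-0.01,0,0,0,0.146,1],[0.085,-0.01,0,0,0,0.146,1],[0.085,-0.01,0,0,0,0.146,1],[0.085,-0.01,0,0,0,0.146,1]]]'

```text
time: 23.65
tcp_pos: [0.5977, -0.1947, 0.0542]
tool_rot: [[0.675, 0.738, 0.001], [0.738, -0.675, -0.003], [-0.002, 0.003, -1.0]]
force: [-3.0, -7.2, 2.9]
grip_width: 0.0001
finger_force: 3.7
```

```bash
python3 -c "
from tz import *
st()
s=camera('side'); mb=mask(s,'b',(330,230,400,315)); ys,xs=np.nonzero(mb); print('tab side',list(zip(xs,ys))[:12])
for q in (.6,.65,.7): print(q,proj('side',[[*tab(q,0,.103)[0],.07]]),proj('side',[[*tab(q,-.005,.103)[0],.07]]))
h=cv2.cvtColor(s,40); m=((h[...,0]>45)&(h[...,0]<85)&(h[...,1]>80)).astype(np.uint8); m[:255]=0;m[292:]=0;m[:,:300]=0;m[:,345:]=0
m2=(m*((h[...,2]<0.72*h[...,2][m>0].max())).astype(np.uint8)); m2=cv2.morphologyEx(m2,cv2.MORPH_OPEN,np.ones((3,3),np.uint8)); print(cv2.boundingRect(m2)); print(rect('side',m2,.062))
"
```

```text
23.65 p [ 0.5977 -0.1947  0.0542] yaw -42.43 z [ 0.001 -0.003 -1.   ] F [-3.  -7.2  2.9] w 0.0001 ff 3.6757510900497437 q [-0.42  0.58  1.61 -0.    0.95  0.32]
tab side [(np.int64(356), np.int64(268)), (np.int64(356), np.int64(269)), (np.int64(356), np.int64(270))]
0.6 [[347.7183639  262.28947592]] [[347.81893228 260.82372677]]
0.65 [[347.65138262 260.75505884]] [[347.87430377 259.32119708]]
0.7 [[347.71202346 259.24875616]] [[348.05499401 257.84971061]]
(317, 261, 19, 27)
(((552.181396484375, -168.16282653808594), (36.15556716918945, 36.92628479003906), 54.72223663330078), array([326.74545455, 266.05454545]))
```

```bash
python3 -c "
from h import *
print(close_job())"
```

```text
the job is handed in; nothing more can be done
None
```

I handed the job in with the green cassette home in the bay, the red one flat in the tray, and the arm still pressing the tensioner back past its catch with about 8 N. I judged the click from the force dropping as the arm passed the catch and didn't see the pawl itself.

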